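Turn the eccentric stop low, then push the specimen sled home

TASK

The specimen sled on the alignment jig is blocked by its eccentric cam. Using only your fingertips, first push the cam round by its upright peg until its low side faces the sled and leave it there; only then push the sled forward from behind until both its ears are fully home against the two stop blocks. Do not force the sled against the cam, do not lift the sled or anything else, and leave the things standing beside the jig where they are.

Things in the scene. Friction and masses are not known exactly. Their poses are not given: they have to be found in the camera images.
- jig: Alignment jig fixed to the bench: aluminium plate 280 x 140 mm, top 10 mm above the bench. Origin: plate centre, on the bench. +x points forward along the guide, from sled to cam; z up. Two steel rails along x from -135 to +30 mm, |y| = 32 to 46 mm, tops 24 mm above the bench. Bystanders stand beside the plate, their near sides 75 mm or more from its centre line.
- stops (a point): Midway between the two dark stop blocks on the front ends of the rails, at the height of their middles, level with their rear faces: x = 18, y = 0 mm in the jig frame, 34 mm above the bench. The blocks are 12 x 14 x 20 mm, at y = -39 and +39 mm.
- cam (a joint): Cam angle, rad, counter-clockwise positive from above. 0: the high side (with the peg) faces the sled, the jig's -x; +pi or -pi: the low side faces the sled and the peg points to the jig's +x. Turns from -4.3 to 4.3, starts between -1.2 and 1.2: either way round will do. Stays where it is left; friction about 0.2 N m (6 N at the peg).
- cam_disc: Eccentric cam: steel disc of 34 mm radius, 16 mm thick, its centre 16 mm off the upright turning axis: rim 50 mm from the axis on the high side, 18 mm on the low side. Origin on the turning axis (jig x = +70, y = 0 mm), 14 mm above the bench; top face 30 mm above the bench, hub 2 mm higher. It carries the peg.
- cam_peg (a point): Half-way up the black upright peg on the cam's high side, 34 mm from the turning axis (at cam angle q: x = 70 - 34 cos q, y = -34 sin q mm in the jig frame), 51 mm above the bench. The peg is 14 mm in diameter and stands from 30 to 72 mm above the bench.
- sled: Specimen sled: loose aluminium slide, 0.35 to 0.65 kg, flat on the jig's plate between the rails with 2 mm play each side; a few N slide it. Body 80 mm long (x), 60 wide; two ears over the rails (94 mm across, 25.5 to 41.5 mm above the bench, front faces 30 mm behind the nose); a wax block clamped on top. Origin: centre of its underside; x points forward to the cam.
- sled_nose (a point): Middle of the sled's flat front face, 40 mm ahead of its origin, 22 mm above the bench. At home (ears against the stop blocks) it is at x = +48 mm in the jig frame; it starts between -35 and -5 mm. A cam with its high side toward the sled stops it at about 20 to 30 mm; the low cam leaves it 4 mm clear at home.
- sled_push (a point): On the sled's flat rear face, 40 mm behind its origin, 40 mm above the bench. This face is 60 mm wide; its upright push plate (8 mm thick) reaches up to 59 mm above the bench. From 24 mm above the bench upward it is open to the rear, clear of the rails.
- jar_mid (a point): Bystander: white specimen jar with a dark blue screw lid, 47 mm diameter, 60 mm high, loose on the bench beside the jig; this point is at its centre.
- roll_mid (a point): Bystander: roll of labels lying flat, 58 mm diameter, 25 mm high, loose on the bench beside the jig; this point is at its centre.
- blocks_mid (a point): Bystander: stack of three tissue cassettes stuck together, 29 x 47 x 34 mm, loose on the bench beside the jig; this point is at its centre.
- mould_mid (a point): Bystander: small open metal base mould, 30 x 39 x 12 mm, loose on the bench beside the jig; this point is at its centre.
- wax_block_mid (a point): Bystander: loose wax block on its cassette, 28 x 41 x 13 mm (not the one clamped on the sled), loose on the bench beside the jig; this point is at its centre.

How it is judged:
By the outcome, as a careful person would: the job done as asked, in the order asked, and still so for the second after the job is handed in, with the robot touching nothing.
It also fails if it takes over 53 s, if anything falls off the work surface, if the arm or the gripper's body presses on something with over 40 N, if the wrist force passes 120 N, or if a joint passes its speed limit or range.

ROBOT

A 7-joint arm with a two-finger parallel gripper is mounted at the origin on a cart in front of the work surface, level with it; the furniture and walls round the work are solid. World frame = base frame: x ahead of the robot, y to its left, z up, the work surface at z = 0. Lengths are in m, angles in rad, forces in N, time in s.
With the tool pointing down it reaches from about 0.425 to 0.925 m from the base axis. Payload 6.8 kg.
Tool frame: the origin (TCP) lies at the very end of the fingers, on their centre line; the grasp point (between the pads) lies 19 mm behind it; z points along the fingers, y is the line along which they close (so a half turn about z gives the same grasp; the last joint's range is limited). The gripper opens to 88 mm and grips with 3 to 60 N. Pads are 20 mm wide; open, the fingers measure 115 mm over their backs; the gripper's body (75 mm by 178 mm) begins 61 mm behind the grasp point.
Start: joints at [-1.349, 0.477, 0.022, 1.555, -0.011, 1.109, -0.083], TCP at [0.219, 0.639, 0.223] pointing down, gripper open.
Joint ranges: [-2.96, 2.96], [-0.34, 2.1], [-1.41, 1.46], [0.24, 2.44], [-1.37, 4.51], [0.17, 1.92], [-2.96, 2.96]. Speed limits (rad/s): [2.39, 2.39, 3.14, 3.14, 3.14, 3.14, 3.14].

INTERFACE

Orientations are given as a rotation vector (axis times angle).
In Python, from cell import r, snapshot, calibration, ticket, spot_in, silhouettes, mark_of gives the robot as it stands.
- The arm moves only by the tool send_rows, never from a script. Its arguments are lists of equal length, an entry for each row: "delta_pos": the shift along the tool's x, y, z in mm, a list of three; "turn": the turn, a rotation vector about the tool's x, y, z in rad, a list of three. In form: {"delta_pos": [[x, y, z], ...], "turn": [[wx, wy, wz], ...]}. A call has exactly 5 rows; each row is the pose to reach, as a shift and turn from the pose commanded when the call began, along the tool's axes at that moment; what a row does not reach only later rows make up. A row lasts 1/12 s, in which the tool goes at most 41.7 mm and 7.16 degrees, less where a joint would pass 70% of its speed; a pose out of reach is approached as far as the arm can. A call with a gripper value outside its range is refused whole. "fingers" is the closure, from 0 (fully open) to 1 (shut), set as the call begins (left out, the last holds). The fingers move at their own pace and stop on an object; "grip_force" is the grip in N (left out, the last holds). Time passes only in rows, so rows that repeat a pose let the fingers close, or fill a call up. It gives the time, the measured TCP pose, the force, the opening and the grip force at its end, in the units of the state.
- r.observe(): the state, without advancing time (a new reading comes with each control period).
- snapshot(name): name is "side" or "top"; returns the picture (400x640x3 uint8, red, green, blue); there is no depth.
- calibration(name): a dict with "intrinsics" (3x3 intrinsics, pixels), "D" ([k1, k2, p1, p2, k3] as OpenCV has them; the pictures are not rectified), "origin" and "attitude" of the camera in the world. Camera axes: x right, y up, looking along -z (the intrinsics and any distortion apply to the point x, -y, -z); pixel columns grow to the right and rows downward; lengths in m; the calibration is good to about 2 mm. A picture is of the moment at which its call begins. calibration takes no time and is no camera call.
- ticket.sign_off(): hands the job in; it is judged then, once.
Trained networks look in the newest picture that a camera, given by its name, has taken for a name from the list of things; names that differ only in an ending like _2 or _b are one class to them, and where a whole thing is asked for, a point or a joint stands for the part that bears it (a point fixed in the world has none). Each returns a list of dicts, best first, with "confidence" (0 to 1); they miss things now and then, are a little off and sometimes report something else, mostly with a low value. They report only what shows in the picture. A call takes as long as a camera call.
- spot_in(target, camera): "point" ([column, row] in pixels, amid what is visible of it).
- silhouettes(target, camera): "mask" (400x640 bool, what is visible of it) and "point" ([column, row] in pixels, amid what is visible of it).
- mark_of(target, camera): "point" ([column, row] in pixels: a listed point, or the origin of a listed thing).
The state is a dict: "time_s": time; "joint_pos": joint angles; "qvel": joint speeds; "joint_efforts": joint torques, N m; "eef_pos": TCP position; "ee_rot": TCP orientation; "wrist_force": force on the tool from outside, world axes, zero at the start; "moment": the same for the moment, N m; "gripper_width": opening from 0.0 (shut) to 1.0 (fully open); "finger_force": force on a finger pad.
Only numpy, scipy, OpenCV 4.12 (cv2) and the standard library are available. Lean on these libraries where they do the work, as an engineer would, in place of code of your own. Each camera call takes 0.05 s, during which the arm holds its last target. There are 200 camera calls.

## Working session

There is one attempt and no reset: what is moved stays moved. The work goes in short steps, Python scripts to look and compute and a tool call to move; the robot and the scene stay as the last step left them, time stands still between calls to the robot, and variables do not carry over. Pictures are saved under pics/ and viewed, at most 10 in all, crops included, and the job is handed in when it is done.

Besides the shell and the picture viewer there is one more tool, called after "Call:" by a JSON object that holds its "method" and its "body", one argument or row to a line. send_rows: Moves the arm, as the interface text tells. Its arguments: {"type":"object","properties":{"delta_pos":{"type":"array","items":{"type":"array","items":{"type":"number"}}},"turn":{"type":"array","items":{"type":"array","items":{"type":"number"}}},"fingers":{"type":"number"},"grip_force":{"type":"number"}},"required":["delta_pos","turn"]}

```bash
mkdir -p pics; cat > h.py <<'E'
import numpy as np, cv2
from cell import r, snapshot, calibration, ticket, spot_in, silhouettes, mark_of
from scipy.spatial.transform import Rotation as R
def rot(a):
    a=np.array(a,float)
    if a.shape==(3,3): return a
    return R.from_rotvec(a.ravel()).as_matrix() if a.size==3 else R.from_quat(a).as_matrix()
def ray(cam,px):
    c=calibration(cam); K=np.array(c["intrinsics"],float)
    u=cv2.undistortPoints(np.array([[px]],float),K,np.array(c["D"],float))[0,0]
    return np.array(c["origin"],float), rot(c["attitude"])@np.array([u[0],-u[1],-1.])
def at_z(cam,px,z):
    o,d=ray(cam,px); return o+d*(z-o[2])/d[2]
def proj(cam,P):
    c=calibration(cam); p=rot(c["attitude"]).T@(np.array(P,float)-np.array(c["origin"]))
    return cv2.projectPoints(np.array([[p[0],-p[1],-p[2]]]),np.zeros(3),np.zeros(3),np.array(c["intrinsics"],float),np.array(c["D"],float))[0].ravel()
E
python3 - <<'E'
from h import *
for c in("top","side"):
    print(c,calibration(c)["origin"],calibration(c)["attitude"])
    cv2.imwrite(f"pics/{c}0.png",snapshot(c)[:,:,::-1])
Z=dict(jig=0,stops=.034,cam_disc=.014,cam_peg=.051,sled=.010,sled_nose=.022,sled_push=.04,jar_mid=.03,roll_mid=.0125,blocks_mid=.017,mould_mid=.006,wax_block_mid=.0065)
for n,z in Z.items():
    for c in("top","side"):
        for d in mark_of(n,c)[:2]: print(n,c,np.round(d["point"]),round(d["confidence"],2),np.round(at_z(c,d["point"],z),4))
print(r.observe())
E
```

```text
top [ 0.4391358  -0.00159192  0.88738275] [ 0.11486956 -0.12220359 -1.56889639]
side [0.2170281  0.52357169 0.62345954] [ 0.34811861 -1.08465893 -2.34112304]
jig top [335. 212.] 0.77 [ 0.5545 -0.0311  0.    ]
jig top [300. 176.] 0.4 [0.6381 0.0512 0.    ]
jig side [340. 229.] 0.6 [ 0.5439 -0.0341  0.    ]
stops top [330. 217.] 0.94 [ 0.5383 -0.0191  0.034 ]
stops top [348. 208.] 0.36 [ 0.5572 -0.0596  0.034 ]
stops side [338. 222.] 0.63 [ 0.5387 -0.0158  0.034 ]
stops side [394. 250.] 0.4 [ 0.4306 -0.0111  0.034 ]
cam_disc top [311. 223.] 0.79 [0.5264 0.0243 0.014 ]
cam_disc side [330. 250.] 0.89 [0.5242 0.0304 0.014 ]
cam_peg top [320. 227.] 0.76 [0.5133 0.0038 0.051 ]
cam_peg side [345. 224.] 0.59 [ 0.5176 -0.0027  0.051 ]
cam_peg side [275. 206.] 0.41 [0.6369 0.0256 0.051 ]
sled top [308. 223.] 0.74 [0.5261 0.031  0.01  ]
sled top [369. 204.] 0.68 [ 0.5706 -0.108   0.01  ]
sled side [348. 196.] 0.72 [ 0.5715 -0.1065  0.01  ]
sled_nose top [350. 212.] 0.78 [ 0.5505 -0.0628  0.022 ]
sled_nose side [339. 208.] 0.92 [ 0.5611 -0.0567  0.022 ]
sled_nose side [341. 223.] 0.43 [ 0.5384 -0
[... 873 characters left out ...]
s': 1.3, 'joint_pos': array([-1.3491154 ,  0.47699723,  0.02237797,  1.5554199 , -0.01150606,
        1.1093176 , -0.08310432]), 'qvel': array([-0.00108275, -0.0006328 ,  0.00049512, -0.00032771,  0.00014377,
        0.00180824,  0.00059007]), 'joint_efforts': array([-3.10518681e-05, -5.82724106e+01,  1.53314386e+00, -2.72932416e+01,
       -5.44328056e-02,  1.01386863e-02,  2.19754037e-05]), 'eef_pos': array([0.21856909, 0.63863261, 0.22265692]), 'ee_rot': array([-5.15683104e-01, -3.09894929e+00,  1.77338535e-05]), 'wrist_force': array([ 0.51455243, -0.3860406 ,  0.35647034]), 'moment': array([ 0.01063755, -0.00154218,  0.02687097]), 'finger_force': 0.0, 'gripper_width': 0.9986954292426611}
```

View pics/top0.png

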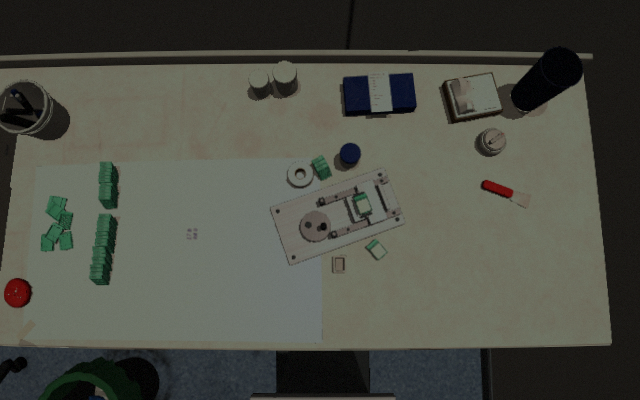

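View pics/side0.png

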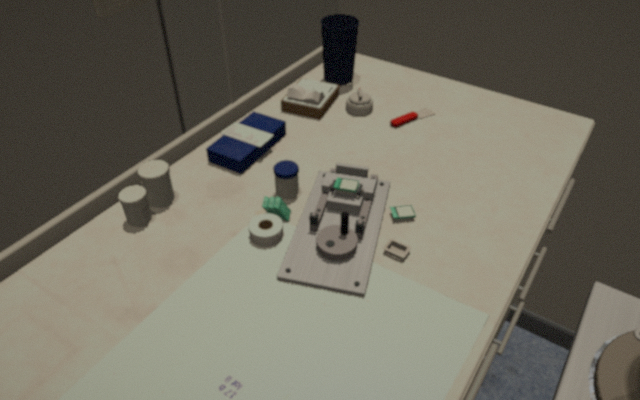

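The top view shows the jig at about (338,216), with the cam at its left end (315,226), the peg right of the hub at about (322,228) and the sled at (362,205). The jar, roll and cassettes are behind it; the mould and wax block are in front. Jig +x points to image lower-left.

```bash
python3 - <<'E'
from h import *
im=snapshot("top")[:,:,::-1]
cv2.imwrite("pics/c1.png",cv2.resize(im[155:275,262:412],None,fx=5,fy=5,interpolation=cv2.INTER_CUBIC)*2)
im=snapshot("side")[:,:,::-1]
cv2.imwrite("pics/c2.png",np.clip(cv2.resize(im[155:295,250:420],None,fx=4,fy=4,interpolation=cv2.INTER_CUBIC)*1.5,0,255))
for c in("top","side"):
    for d in silhouettes("jig",c)[:1]:
        m=d["mask"].astype(np.uint8); q=cv2.convexHull(cv2.findContours(m,0,2)[0][0]); 
        p=cv2.approxPolyDP(q,4,True)[:,0]; print(c,d["confidence"],m.sum(),p.tolist(),[np.round(at_z(c,x,.01)[:2],4).tolist() for x in p.astype(float)])
E
```

```text
top 0.73 6079 [[382, 168], [405, 223], [289, 264], [271, 208]] [[0.6548, -0.1401], [0.5266, -0.1894], [0.4351, 0.073], [0.5614, 0.1155]]
side 0.84 7693 [[320, 171], [373, 174], [388, 182], [363, 294], [277, 277]] [[0.6572, -0.1411], [0.5664, -0.1901], [0.5306, -0.1842], [0.4357, 0.0755], [0.5634, 0.1211]][ WARN:0@0.772] global loadsave.cpp:1063 imwrite_ Unsupported depth image for selected encoder is fallbacked to CV_8U.
```

View pics/c1.png

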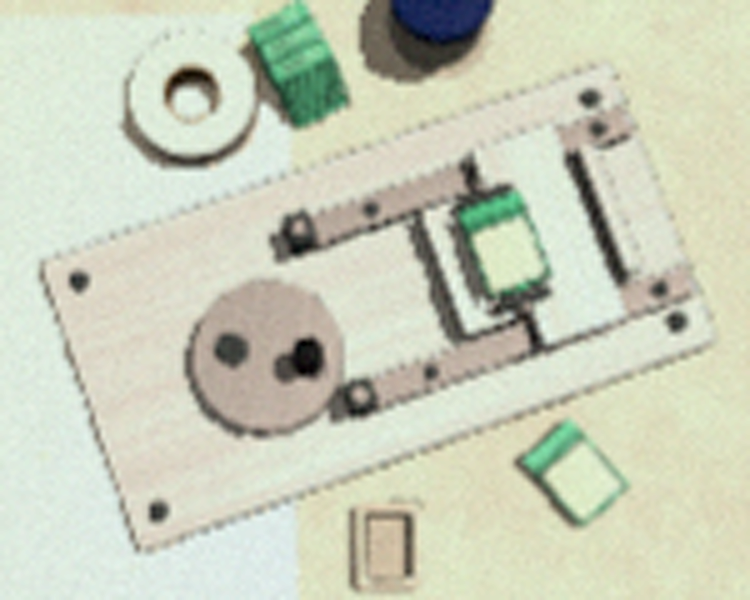

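View pics/c2.png

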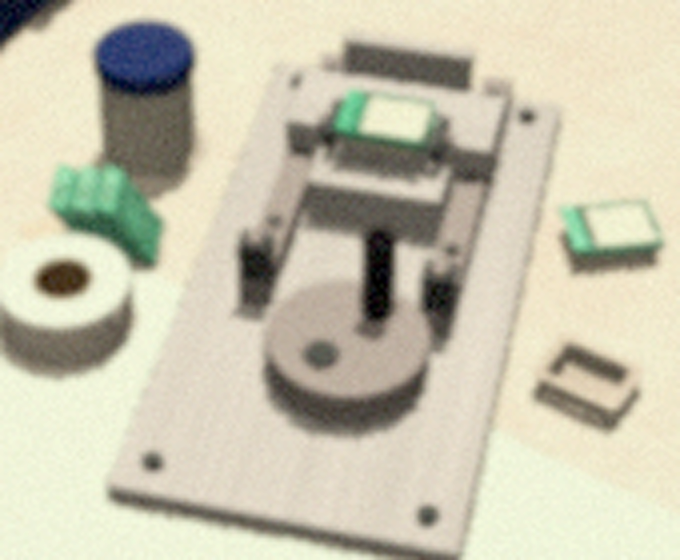

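```bash
python3 - <<'E'
from h import *
from scipy.optimize import least_squares
T=lambda x,y:(262+x/5-.4,155+y/5-.4); S=lambda x,y:(250+x/4-.4,155+y/4-.4)
obs=[("top",T(43,262),(.14,.07*-1,.01)),("top",T(610,65),(-.14,-.07,.01)),("top",T(717,340),(-.14,.07,.01)),("top",T(142,550),(.14,.07,.01)),
("top",T(231,350),(.07,0,.032)),
("side",S(111,490),(.14,-.07,.01)),("side",S(462,555),(.14,.07,.01)),("side",S(558,110),(-.14,.07,.01)),("side",S(280,66),(-.14,-.07,.01)),("side",S(320,353),(.07,0,.032))]
# jig y: forward ~ world (-.3,.95) ; left = (-.95,-.3): toward robot -> image bottom => +y
def W(p,q):
    c,s=np.cos(p[2]),np.sin(p[2]); return np.array([p[0]+c*q[0]-s*q[1],p[1]+s*q[0]+c*q[1],q[2]])
def f(p,cs=("top","side")): return np.concatenate([proj(c,W(p,q))-u for c,u,q in obs if c in cs])
for cs in (("top",),("side",),("top","side")):
    s=least_squares(f,[.549,-.032,1.88],args=(cs,),loss="soft_l1"); p=s.x; print(cs,np.round(p,4),np.round(f(p,cs),1).tolist())
def J(P): d=np.array(P[:2])-p[:2]; c,s_=np.cos(p[2]),np.sin(p[2]); return np.round([1e3*(c*d[0]+s_*d[1]),1e3*(-s_*d[0]+c*d[1])],1)
for n,c,u,z in [("hub","top",T(231,350),.032),("pegtop","top",T(308,355),.072),("pegbase","top",T(287,368),.03),("hub","side",S(320,353),.032),("pegtop","side",S(380,232),.072),("pegbase","side",S(372,322),.03),
 ("noseL","top",T(415,215),.034),("noseR","top",T(463,338),.034),("noseL","side",S(308,180),.034),("noseR","side",S(446,205),.034),("rearL","top",T(586,148),.059),("rearR","top",T(633,278),.059),("rearL","side",S(345,40),.059),("rearR","side",S(472,55),.059)]: print(n,c,J(at_z(c,u,z)))
Z=dict(jar_mid=.03,roll_mid=.0125,blocks_mid=.017,mould_mid=.006,wax_block_mid=.0065)
for n,z in Z.items():
    for c in("top","side"):
        for d in mark_of(n,c)[:1]: print(n,c,J(at_z(c,d["point"],z)))
E
```

```text
('top',) [ 0.5453 -0.0361  1.9146] [-0.9, -0.1, 0.2, -1.1, 0.9, 0.4, -0.6, 0.7, 0.3, -0.2]
('side',) [ 0.5467 -0.034   1.9212] [-1.0, -0.2, 0.2, 0.6, 0.9, -1.3, -0.9, -0.8, 0.7, 0.5]
('top', 'side') [ 0.5461 -0.035   1.9172] [-1.4, -0.3, -0.4, -1.5, 0.4, -0.1, -1.0, 0.5, -0.1, -0.5, -0.6, -0.6, 0.5, 0.4, 1.7, -1.3, -0.1, -0.9, 1.2, 0.2]
hub top [70.1  1.1]
pegtop top [40.2 18.3]
pegbase top [49.5 16.9]
hub side [69.9 -1.9]
pegtop side [36.9 14.5]
pegbase side [45.7 14.3]
noseL top [-27.2 -27.6]
noseR top [-27.9  31.2]
noseL side [-30.1 -30.3]
noseR side [-28.3  31.4]
rearL top [-104.7  -26.5]
rearR top [-103.2   33.6]
rearL side [-101.2  -29.8]
rearR side [-103.9   28.4]
jar_mid top [ -64.4 -120.4]
jar_mid side [ -78.8 -122.3]
roll_mid top [  45.  -117.6]
roll_mid side [  44.6 -116.1]
blocks_mid top [  -6.  -104.3]
blocks_mid side [   1.6 -117.3]
mould_mid top [ 37.5 106.5]
mould_mid side [ 27.4 103.8]
wax_block_mid top [-57.6 101.2]
wax_block_mid side [-62.7  91.2]
```

```bash
cat >> h.py <<'E'
JP=np.array([.5461,-.035,1.9172])
def JW(x,y,z):
    c,s=np.cos(JP[2]),np.sin(JP[2]); return np.array([JP[0]+(c*x-s*y)/1e3,JP[1]+(s*x+c*y)/1e3,z/1e3])
def WJ(P):
    d=np.array(P[:2])-JP[:2]; c,s=np.cos(JP[2]),np.sin(JP[2]); return np.array([1e3*(c*d[0]+s*d[1]),1e3*(-s*d[0]+c*d[1]),1e3*P[2]])
def down(yd): # tool down, tool y at jig-frame angle yd deg
    a=np.radians(yd)+JP[2]; y=np.array([np.cos(a),np.sin(a),0]); z=np.array([0,0,-1.]); return np.column_stack([np.cross(y,z),y,z])
def path(pts):
    """pts: list of (jig x,y,z mm, tool y angle deg in jig) -> tool-frame rows per call of 5, assuming targets met"""
    s=r.observe(); p,Ro=np.array(s["eef_pos"]),rot(s["ee_rot"])
    y=Ro[:,1]; print("now",np.round(WJ(p),1),"yang",round(np.degrees(np.arctan2(y[1],y[0])-JP[2]),1),"t",s["time_s"],"q",np.round(s["joint_pos"],2),"F",np.round(s["wrist_force"],1))
    for i in range(0,len(pts),5):
        D=[];Tn=[]
        for a in pts[i:i+5]:
            P,Q=JW(*a[:3]),down(a[3]); D.append(np.round(Ro.T@(P-p)*1e3,0).astype(int).tolist()); Tn.append(np.round(R.from_matrix(Ro.T@Q).as_rotvec(),2).tolist())
        print(D,Tn); p,Ro=P,Q
def lin(a,b,n): return [tuple(np.array(a)+(np.array(b)-a)*k/n) for k in range(1,n+1)]
E
python3 - <<'E'
from h import *
s=r.observe(); a=np.r_[WJ(s["eef_pos"]),71.1-109.85]; print(a)
path(lin(a,np.array([40,16,110,32.]),20))
E
```

```text
[744.83302325  79.34883731 222.69680897 -38.75      ]
now [744.8  79.3 222.7] yang -38.7 t 2.0 q [-1.35  0.48  0.02  1.56 -0.01  1.11 -0.08] F [-0.8  0.1  0.4]
[[-25, -26, 6], [-49, -51, 11], [-74, -77, 17], [-98, -102, 23], [-123, -128, 28]] [[0.0, -0.0, -0.06], [0.0, -0.0, -0.12], [0.0, -0.0, -0.19], [0.0, -0.0, -0.25], [0.0, -0.0, -0.31]]
[[-16, -32, 6], [-31, -63, 11], [-47, -95, 17], [-62, -127, 23], [-78, -159, 28]] [[0.0, 0.0, -0.06], [0.0, 0.0, -0.12], [0.0, 0.0, -0.19], [0.0, 0.0, -0.25], [0.0, 0.0, -0.31]]
[[-5, -35, 6], [-10, -70, 11], [-16, -105, 17], [-21, -140, 23], [-26, -175, 28]] [[0.0, 0.0, -0.06], [0.0, 0.0, -0.12], [0.0, 0.0, -0.19], [0.0, 0.0, -0.25], [0.0, 0.0, -0.31]]
[[6, -35, 6], [11, -70, 11], [17, -105, 17], [23, -140, 23], [28, -175, 28]] [[0.0, 0.0, -0.06], [0.0, 0.0, -0.12], [0.0, 0.0, -0.19], [0.0, 0.0, -0.25], [0.0, 0.0, -0.31]]
```

Call:
{"method": "send_rows", "body": {
  "delta_pos": [
    [-25,-26,6],
    [-49,-51,11],
    [-74,-77,17],
    [-98,-102,23],
    [-123,-128,28]
  ],
  "turn": [
    [0,0,-0.06],
    [0,0,-0.12],
    [0,0,-0.19],
    [0,0,-0.25],
    [0,0,-0.31]
  ],
  "fingers": 0.5,
  "grip_force": 20
}}

```text
time_s: 2.42
eef_pos: [0.2939, 0.4763, 0.1944]
ee_rot: [0.026, 3.141, 0.0]
wrist_force: [1.5, 0.4, 0.2]
gripper_width: 0.663
finger_force: 0.0
```

Call:
{"method": "send_rows", "body": {
  "delta_pos": [
    [-16,-32,6],
    [-31,-63,11],
    [-47,-95,17],
    [-62,-127,23],
    [-78,-159,28]
  ],
  "turn": [
    [0,0,-0.06],
    [0,0,-0.12],
    [0,0,-0.19],
    [0,0,-0.25],
    [0,0,-0.31]
  ]
}}

```text
time_s: 2.83
eef_pos: [0.3687, 0.3156, 0.1666]
ee_rot: [-0.459, 3.108, 0.001]
wrist_force: [0.3, 0.1, 0.3]
gripper_width: 0.503
finger_force: 0.0
```

```bash
python3 - <<'E'
from h import *
s=r.observe(); a=np.r_[WJ(s["eef_pos"]),-3.]; print(s["gripper_width"])
path(lin(a,np.array([40,16,110,32.]),10))
E
```

```text
0.5028404995874753
now [390.   47.8 166.6] yang -3.0 t 2.8333 q [-0.84  0.23 -0.    2.06  0.    0.85  1.03] F [0.3 0.1 0.3]
[[-5, -35, 6], [-10, -70, 11], [-15, -104, 17], [-20, -139, 23], [-25, -174, 28]] [[0.0, 0.0, -0.06], [0.0, 0.0, -0.12], [0.0, 0.0, -0.18], [0.0, 0.0, -0.24], [0.0, 0.0, -0.31]]
[[6, -35, 6], [11, -69, 11], [17, -104, 17], [23, -139, 23], [28, -173, 28]] [[0.0, 0.0, -0.06], [0.0, 0.0, -0.12], [0.0, 0.0, -0.18], [0.0, 0.0, -0.24], [0.0, 0.0, -0.31]]
```

Call:
{"method": "send_rows", "body": {
  "delta_pos": [
    [-5,-35,6],
    [-10,-70,11],
    [-15,-104,17],
    [-20,-139,23],
    [-25,-174,28]
  ],
  "turn": [
    [0,0,-0.06],
    [0,0,-0.12],
    [0,0,-0.18],
    [0,0,-0.24],
    [0,0,-0.31]
  ]
}}

```text
time_s: 3.25
eef_pos: [0.4427, 0.1561, 0.1387]
ee_rot: [-0.933, 2.999, 0.0]
wrist_force: [0.4, 0.5, 0.3]
gripper_width: 0.5
finger_force: 0.0
```

Call:
{"method": "send_rows", "body": {
  "delta_pos": [
    [6,-35,6],
    [11,-69,11],
    [17,-104,17],
    [23,-139,23],
    [28,-173,28]
  ],
  "turn": [
    [0,0,-0.06],
    [0,0,-0.12],
    [0,0,-0.18],
    [0,0,-0.24],
    [0,0,-0.31]
  ]
}}

```text
time_s: 3.67
eef_pos: [0.5172, -0.0028, 0.1105]
ee_rot: [-1.385, 2.82, -0.0]
wrist_force: [0.7, 0.1, 0.4]
gripper_width: 0.5
finger_force: 0.0
```

```bash
python3 - <<'E'
from h import *
im=snapshot("side")[:,:,::-1]
cv2.imwrite("pics/c3.png",np.clip(cv2.resize(im[115:295,230:420],None,fx=3,fy=3,interpolation=cv2.INTER_CUBIC)*1.5,0,255).astype(np.uint8))
path([(40,16,48,32)]*5)
E
```

```text
now [ 32.1  16.6 110.1] yang 32.3 t 3.7167 q [-0.16  0.37  0.07  2.03 -0.03  0.74  2.41] F [ 2.3 -6.   0.2]
[[-5, 7, 62], [-5, 7, 62], [-5, 7, 62], [-5, 7, 62], [-5, 7, 62]] [[-0.0, -0.0, 0.01], [-0.0, -0.0, 0.01], [-0.0, -0.0, 0.01], [-0.0, -0.0, 0.01], [-0.0, -0.0, 0.01]]
```

View pics/c3.png

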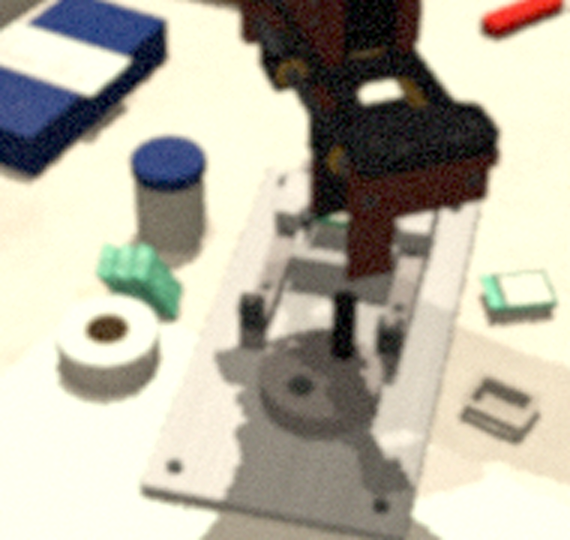

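The gripper is above the peg, with its fingers on either side. Peg top is at crop (343,295) and the jig is undisturbed. I'll descend straight from the commanded pose, then narrow the gap.

Call:
{"method": "send_rows", "body": {
  "delta_pos": [
    [0,0,0],
    [0,0,10],
    [0,0,22],
    [0,0,34],
    [0,0,46]
  ],
  "turn": [
    [0,0,0],
    [0,0,0],
    [0,0,0],
    [0,0,0],
    [0,0,0]
  ]
}}

```text
time_s: 4.13
eef_pos: [0.5162, 0.0012, 0.0639]
ee_rot: [-1.384, 2.82, 0.001]
wrist_force: [0.5, -0.8, -0.6]
gripper_width: 0.497
finger_force: 0.0
```

Call:
{"method": "send_rows", "body": {
  "delta_pos": [
    [0,0,8],
    [0,0,16],
    [0,0,16],
    [0,0,16],
    [0,0,16]
  ],
  "turn": [
    [0,0,0],
    [0,0,0],
    [0,0,0],
    [0,0,0],
    [0,0,0]
  ]
}}

```text
time_s: 4.55
eef_pos: [0.517, -0.0006, 0.049]
ee_rot: [-1.381, 2.821, -0.0]
wrist_force: [-0.4, -0.4, 0.7]
gripper_width: 0.501
finger_force: 0.0
```

```bash
python3 - <<'E'
from h import *
im=snapshot("side")[:,:,::-1]
cv2.imwrite("pics/c4.png",np.clip(cv2.resize(im[155:295,250:420],None,fx=4,fy=4,interpolation=cv2.INTER_CUBIC)*1.5,0,255).astype(np.uint8))
print(spot_in("cam_peg","side")[:2])
path([(40,16,48,32)])
E
```

```text
[{'point': [335.6, 244.2], 'confidence': 0.71}]
now [42.  15.6 49.2] yang 32.3 t 4.65 q [-0.16  0.46  0.05  2.07 -0.04  0.61  2.4 ] F [-0.3  0.   0.1]
[[1, -1, 1]] [[-0.0, 0.0, 0.01]]
```

View pics/c4.png

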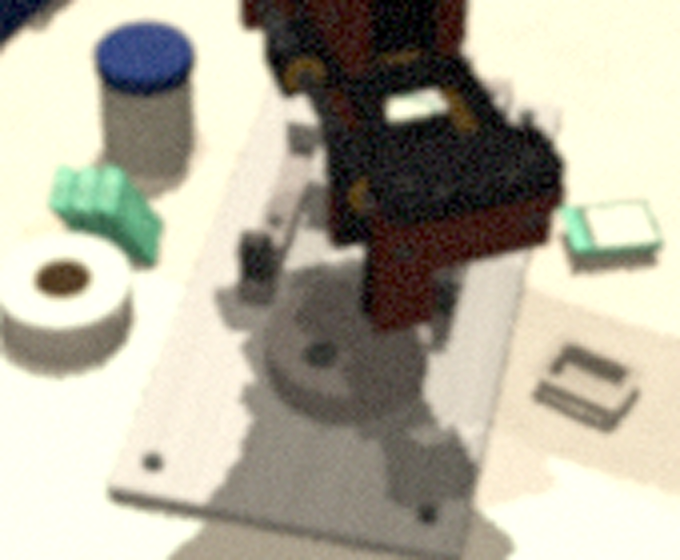

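The picture shows the near finger at crop (400,290) in front of the peg and hiding it, with no contact force. So the peg is caged. I'll narrow the gap and sweep the circle.

Call:
{"method": "send_rows", "body": {
  "delta_pos": [
    [0,0,0],
    [0,0,0],
    [0,0,0],
    [0,0,0],
    [0,0,0]
  ],
  "turn": [
    [0,0,0],
    [0,0,0],
    [0,0,0],
    [0,0,0],
    [0,0,0]
  ],
  "fingers": 0.79,
  "grip_force": 5
}}

```text
time_s: 5.07
eef_pos: [0.5167, -0.001, 0.0487]
ee_rot: [-1.381, 2.822, -0.0]
wrist_force: [-0.1, 0.1, -0.2]
gripper_width: 0.217
finger_force: 0.0
```

```bash
python3 - <<'E'
from h import *
print(r.observe()["gripper_width"])
N=40; pts=[]
for k in range(1,N+1):
    f=np.radians(152-156*k/N); pts.append((70+34*np.cos(f),34*np.sin(f),48,32-122*k/N))
path(pts)
E
```

```text
0.216659192810731
now [42.  16.1 48.7] yang 32.3 t 5.0667 q [-0.16  0.46  0.05  2.07 -0.04  0.61  2.4 ] F [-0.1  0.1 -0.2]
[[2, 0, 1], [3, 2, 1], [4, 5, 1], [4, 7, 1], [5, 9, 1]] [[-0.0, 0.0, 0.06], [-0.0, 0.0, 0.11], [-0.0, 0.0, 0.16], [-0.0, 0.0, 0.22], [-0.0, 0.0, 0.27]]
[[1, 2, 0], [2, 4, 0], [2, 7, 0], [3, 9, 0], [3, 11, 0]] [[0.0, 0.0, 0.05], [0.0, 0.0, 0.11], [0.0, 0.0, 0.16], [0.0, 0.0, 0.21], [0.0, 0.0, 0.27]]
[[1, 2, 0], [1, 4, 0], [2, 7, 0], [2, 9, 0], [2, 11, 0]] [[0.0, 0.0, 0.05], [0.0, 0.0, 0.11], [0.0, 0.0, 0.16], [0.0, 0.0, 0.21], [0.0, 0.0, 0.27]]
[[1, 2, 0], [1, 5, 0], [1, 7, 0], [2, 9, 0], [2, 11, 0]] [[0.0, 0.0, 0.05], [0.0, 0.0, 0.11], [0.0, 0.0, 0.16], [0.0, 0.0, 0.21], [0.0, 0.0, 0.27]]
[[0, 2, 0], [1, 5, 0], [1, 7, 0], [1, 9, 0], [1, 11, 0]] [[0.0, 0.0, 0.05], [0.0, 0.0, 0.11], [0.0, 0.0, 0.16], [0.0, 0.0, 0.21], [0.0, 0.0, 0.27]]
[[0, 2, 0], [0, 5, 0], [0, 7, 0], [0, 9, 0], [0, 12, 0]] [[0.0, 0.0, 0.05], [0.0, 0.0, 0.11], [0.0, 0.0, 0.16], [0.0, 0.0, 0.21], [0.0, 0.0, 0.27]]
[[0, 2, 0], [0, 5, 0], [0, 7, 0], [-1, 9, 0], [-1, 11, 0]] [[0.0, 0.0, 0.05], [0.0, 0.0, 0.11], [0.0, 0.0, 0.16], [0.0, 0.0, 0.21], [0.0, 0.0, 0.27]]
[[0, 2, 0], [0, 5, 0], [-1, 7, 0], [-1, 9, 0], [-2, 11, 0]] [[0.0, 0.0, 0.05], [0.0, 0.0, 0.11], [0.0, 0.0, 0.16], [0.0, 0.0, 0.21], [0.0, 0.0, 0.27]]
```

Call:
{"method": "send_rows", "body": {
  "delta_pos": [
    [1,1,0],
    [2,3,0],
    [3,5,0],
    [4,8,0],
    [5,10,0]
  ],
  "turn": [
    [0,0,0.06],
    [0,0,0.11],
    [0,0,0.16],
    [0,0,0.22],
    [0,0,0.27]
  ]
}}

```text
time_s: 5.48
eef_pos: [0.5081, 0.0006, 0.0492]
ee_rot: [-0.982, 2.98, -0.003]
wrist_force: [4.8, -1.8, -2.2]
gripper_width: 0.214
finger_force: 2.3
```

Call:
{"method": "send_rows", "body": {
  "delta_pos": [
    [1,2,0],
    [2,4,0],
    [2,7,0],
    [3,9,0],
    [3,11,0]
  ],
  "turn": [
    [0,0,0.05],
    [0,0,0.11],
    [0,0,0.16],
    [0,0,0.21],
    [0,0,0.27]
  ]
}}

```text
time_s: 5.9
eef_pos: [0.4986, 0.0067, 0.0492]
ee_rot: [-0.572, 3.086, -0.003]
wrist_force: [3.1, -4.1, -0.7]
gripper_width: 0.21
finger_force: 3.1
```

```bash
python3 - <<'E'
from h import *
f=np.radians(152-39);print(70+34*np.cos(f),34*np.sin(f))
N=30; pts=[]
for k in range(1,N+1):
    f=np.radians(113-117*k/N); pts.append((70+34*np.cos(f),34*np.sin(f),48,1.5-91.5*k/N))
path(pts)
E
```

```text
56.71514163136469 31.29716501738297
now [55.3 30.5 49.2] yang 1.1 t 5.9 q [-0.3   0.45  0.2   2.12 -0.15  0.58  1.94] F [ 3.1 -4.1 -0.7]
[[2, 4, 1], [2, 6, 1], [3, 8, 1], [3, 10, 1], [3, 13, 1]] [[-0.0, 0.0, 0.05], [-0.0, 0.0, 0.1], [-0.0, 0.0, 0.15], [-0.0, 0.0, 0.21], [-0.0, 0.0, 0.26]]
[[1, 2, 0], [1, 5, 0], [1, 7, 0], [2, 9, 0], [2, 11, 0]] [[0.0, 0.0, 0.05], [0.0, 0.0, 0.11], [0.0, 0.0, 0.16], [0.0, 0.0, 0.21], [0.0, 0.0, 0.27]]
[[0, 2, 0], [1, 5, 0], [1, 7, 0], [1, 9, 0], [1, 11, 0]] [[0.0, 0.0, 0.05], [0.0, 0.0, 0.11], [0.0, 0.0, 0.16], [0.0, 0.0, 0.21], [0.0, 0.0, 0.27]]
[[0, 2, 0], [0, 5, 0], [0, 7, 0], [0, 9, 0], [0, 12, 0]] [[0.0, 0.0, 0.05], [0.0, 0.0, 0.11], [0.0, 0.0, 0.16], [0.0, 0.0, 0.21], [0.0, 0.0, 0.27]]
[[0, 2, 0], [0, 5, 0], [0, 7, 0], [-1, 9, 0], [-1, 11, 0]] [[0.0, 0.0, 0.05], [0.0, 0.0, 0.11], [0.0, 0.0, 0.16], [0.0, 0.0, 0.21], [0.0, 0.0, 0.27]]
[[0, 2, 0], [0, 5, 0], [-1, 7, 0], [-1, 9, 0], [-2, 11, 0]] [[0.0, 0.0, 0.05], [0.0, 0.0, 0.11], [0.0, 0.0, 0.16], [0.0, 0.0, 0.21], [0.0, 0.0, 0.27]]
```

Contact at about 5 N, and it tracks well. I'll continue.

Call:
{"method": "send_rows", "body": {
  "delta_pos": [
    [1,2,0],
    [1,5,0],
    [2,7,0],
    [2,9,0],
    [2,11,0]
  ],
  "turn": [
    [0,0,0.05],
    [0,0,0.11],
    [0,0,0.16],
    [0,0,0.21],
    [0,0,0.27]
  ]
}}

```text
time_s: 6.32
eef_pos: [0.4918, 0.0155, 0.0491]
ee_rot: [-0.15, 3.136, -0.003]
wrist_force: [1.1, -7.5, 3.6]
gripper_width: 0.21
finger_force: 3.5
```

Call:
{"method": "send_rows", "body": {
  "delta_pos": [
    [1,2,0],
    [1,5,0],
    [1,7,0],
    [2,9,0],
    [2,11,0]
  ],
  "turn": [
    [0,0,0.05],
    [0,0,0.11],
    [0,0,0.16],
    [0,0,0.21],
    [0,0,0.27]
  ]
}}

```text
time_s: 6.73
eef_pos: [0.488, 0.0262, 0.0491]
ee_rot: [0.274, 3.129, -0.003]
wrist_force: [-1.0, -6.0, 5.2]
gripper_width: 0.215
finger_force: 3.4
```

Call:
{"method": "send_rows", "body": {
  "delta_pos": [
    [0,2,0],
    [1,5,0],
    [1,7,0],
    [1,9,0],
    [1,11,0]
  ],
  "turn": [
    [0,0,0.05],
    [0,0,0.11],
    [0,0,0.16],
    [0,0,0.21],
    [0,0,0.27]
  ]
}}

```text
time_s: 7.15
eef_pos: [0.4878, 0.0373, 0.0488]
ee_rot: [-0.692, -3.063, 0.003]
wrist_force: [-2.7, -6.1, 5.3]
gripper_width: 0.211
finger_force: 3.4
```

```bash
python3 - <<'E'
from h import *
f=np.radians(152-97.5);print(70+34*np.cos(f),34*np.sin(f))
N=15; pts=[]
for k in range(1,N+1):
    f=np.radians(54.5-58.5*k/N); pts.append((70+34*np.cos(f),34*np.sin(f),48,-45-45*k/N))
path(pts)
E
```

```text
89.74390049417195 27.679927624114853
now [87.8 30.3 48.8] yang -45.3 t 7.15 q [-0.54  0.46  0.41  2.15 -0.32  0.59  1.23] F [-2.7 -6.1  5.3]
[[0, 5, 1], [0, 8, 1], [0, 10, 1], [0, 12, 1], [0, 15, 1]] [[-0.0, -0.0, 0.05], [-0.0, -0.0, 0.1], [-0.0, -0.0, 0.15], [-0.0, -0.0, 0.2], [-0.0, -0.0, 0.26]]
[[0, 2, 0], [0, 5, 0], [0, 7, 0], [0, 9, 0], [-1, 11, 0]] [[0.0, 0.0, 0.05], [0.0, 0.0, 0.1], [0.0, 0.0, 0.16], [0.0, 0.0, 0.21], [0.0, 0.0, 0.26]]
[[0, 2, 0], [0, 5, 0], [-1, 7, 0], [-1, 9, 0], [-2, 11, 0]] [[0.0, 0.0, 0.05], [0.0, 0.0, 0.1], [0.0, 0.0, 0.16], [0.0, 0.0, 0.21], [0.0, 0.0, 0.26]]
```

Call:
{"method": "send_rows", "body": {
  "delta_pos": [
    [0,3,0],
    [0,6,0],
    [0,8,0],
    [0,10,0],
    [0,13,0]
  ],
  "turn": [
    [0,0,0.05],
    [0,0,0.1],
    [0,0,0.15],
    [0,0,0.2],
    [0,0,0.26]
  ]
}}

```text
time_s: 7.57
eef_pos: [0.4916, 0.0493, 0.0484]
ee_rot: [-1.082, -2.945, 0.005]
wrist_force: [-6.1, -5.0, 6.6]
gripper_width: 0.218
finger_force: 3.8
```

Call:
{"method": "send_rows", "body": {
  "delta_pos": [
    [0,2,0],
    [0,5,0],
    [0,7,0],
    [0,9,0],
    [-1,11,0]
  ],
  "turn": [
    [0,0,0.05],
    [0,0,0.1],
    [0,0,0.16],
    [0,0,0.21],
    [0,0,0.26]
  ]
}}

```text
time_s: 7.98
eef_pos: [0.4986, 0.0581, 0.048]
ee_rot: [-1.452, -2.779, 0.006]
wrist_force: [-9.0, -1.4, 6.7]
gripper_width: 0.212
finger_force: 4.1
```

```bash
python3 - <<'E'
from h import *
path([(104,-2,48,-90)]*5)
E
```

```text
now [103.7  13.1  48. ] yang -75.0 t 7.9833 q [-0.67  0.51  0.55  2.13 -0.45  0.63  0.8 ] F [-9.  -1.4  6.7]
[[-4, 15, 0], [-4, 15, 0], [-4, 15, 0], [-4, 15, 0], [-4, 15, 0]] [[-0.01, -0.0, 0.26], [-0.01, -0.0, 0.26], [-0.01, -0.0, 0.26], [-0.01, -0.0, 0.26], [-0.01, -0.0, 0.26]]
```

Call:
{"method": "send_rows", "body": {
  "delta_pos": [
    [0,3,0],
    [-1,6,0],
    [-1,9,0],
    [-2,12,0],
    [-3,15,0]
  ],
  "turn": [
    [0,0,0.05],
    [0,0,0.1],
    [0,0,0.16],
    [0,0,0.21],
    [0,0,0.26]
  ]
}}

```text
time_s: 8.4
eef_pos: [0.5115, 0.0659, 0.0476]
ee_rot: [-1.797, -2.567, 0.007]
wrist_force: [-9.0, 3.0, 5.3]
gripper_width: 0.21
finger_force: 4.1
```

```bash
python3 - <<'E'
from h import *
path([(104,-2,48,-90)])
im=snapshot("top")[:,:,::-1]
for c in ("side","top"):
    snapshot(c)
    for d in mark_of("cam_peg",c)[:1]: print(c,d["confidence"],WJ(at_z(c,d["point"],.051)))
path([(104,-2,48,-90)])
E
```

```text
now [106.6  -1.7  47.6] yang -89.9 t 8.4 q [-0.73  0.55  0.62  2.09 -0.52  0.66  0.59] F [-9.   3.   5.3]
[[-3, 0, 0]] [[-0.01, -0.0, 0.0]]
side 0.59 [105.63997364  -5.7847583   51.        ]
now [106.6  -2.7  47.6] yang -89.7 t 8.65 q [-0.73  0.55  0.61  2.09 -0.52  0.66  0.59] F [-6.5  2.4  0.5]
[[-3, -1, 0]] [[-0.01, -0.0, 0.01]]
```

Call:
{"method": "send_rows", "body": {
  "delta_pos": [
    [0,0,0],
    [0,0,0],
    [0,0,0],
    [0,0,0],
    [0,0,0]
  ],
  "turn": [
    [0,0,0],
    [0,0,0],
    [0,0,0],
    [0,0,0],
    [0,0,0]
  ],
  "fingers": 0.5
}}

```text
time_s: 9.07
eef_pos: [0.5165, 0.0651, 0.0488]
ee_rot: [1.799, 2.575, 0.001]
wrist_force: [0.2, -0.1, 0.2]
gripper_width: 0.492
finger_force: 0.0
```

Call:
{"method": "send_rows", "body": {
  "delta_pos": [
    [0,0,-15],
    [0,0,-35],
    [0,0,-60],
    [0,0,-80],
    [0,0,-80]
  ],
  "turn": [
    [0,0,0],
    [0,0,0],
    [0,0,0],
    [0,0,0],
    [0,0,0]
  ]
}}

```text
time_s: 9.48
eef_pos: [0.5186, 0.0652, 0.132]
ee_rot: [1.798, 2.572, 0.008]
wrist_force: [0.8, -0.4, 0.4]
gripper_width: 0.501
finger_force: 0.0
```

```bash
python3 - <<'E'
from h import *
s=r.observe(); a=np.r_[WJ(s["eef_pos"]),-90.]
path(lin(a,np.array([-150,0,130,-90.]),10))
E
```

```text
now [103.6  -8.2 132. ] yang -89.8 t 9.4833 q [-0.83  0.42  0.74  2.04 -0.39  0.81  0.49] F [ 0.8 -0.4  0.4]
[[-25, -1, 0], [-51, -2, 0], [-76, -3, 1], [-101, -4, 1], [-127, -5, 1]] [[0.01, 0.0, 0.0], [0.01, 0.0, 0.0], [0.01, 0.0, 0.0], [0.01, 0.0, 0.0], [0.01, 0.0, 0.0]]
[[-25, -1, 0], [-51, -2, 0], [-76, -2, 1], [-101, -3, 1], [-127, -4, 1]] [[0.0, 0.0, 0.0], [0.0, 0.0, 0.0], [0.0, 0.0, 0.0], [0.0, 0.0, 0.0], [0.0, 0.0, 0.0]]
```

Call:
{"method": "send_rows", "body": {
  "delta_pos": [
    [-25,-1,0],
    [-51,-2,0],
    [-76,-3,0],
    [-101,-4,0],
    [-127,-5,0]
  ],
  "turn": [
    [0,0,0],
    [0,0,0],
    [0,0,0],
    [0,0,0],
    [0,0,0]
  ],
  "fingers": 0.75
}}

```text
time_s: 9.9
eef_pos: [0.5551, -0.0566, 0.128]
ee_rot: [-1.798, -2.575, 0.0]
wrist_force: [0.4, 0.6, 0.2]
gripper_width: 0.252
finger_force: 0.0
```

Call:
{"method": "send_rows", "body": {
  "delta_pos": [
    [-25,-1,0],
    [-51,-2,0],
    [-76,-2,0],
    [-101,-3,0],
    [-127,-4,0]
  ],
  "turn": [
    [0,0,0],
    [0,0,0],
    [0,0,0],
    [0,0,0],
    [0,0,0]
  ]
}}

```text
time_s: 10.32
eef_pos: [0.595, -0.1773, 0.1278]
ee_rot: [-1.799, -2.575, -0.0]
wrist_force: [-0.0, -0.3, 0.5]
gripper_width: 0.246
finger_force: 0.0
```

```bash
python3 - <<'E'
from h import *
im=snapshot("side")[:,:,::-1]
cv2.imwrite("pics/c5.png",np.clip(cv2.resize(im[115:295,230:420],None,fx=4,fy=3.3,interpolation=cv2.INTER_CUBIC)*1.5,0,255).astype(np.uint8))
for c in ("side","top"):
    snapshot(c)
    for d in mark_of("cam_peg",c)[:1]: print(c,d["point"],d["confidence"],WJ(at_z(c,d["point"],.051)))
path([(-150,0,32,-90)])
E
```

```text
side [323.5, 248.2] 0.87 [101.63181765  -4.53951848  51.        ]
top [291.9, 229.8] 0.7 [106.06526404   1.99643695  51.        ]
now [-148.8    2.2  127.8] yang -89.7 t 10.5667 q [-0.31  0.58  0.69  1.81 -0.46  0.92  0.94] F [-0.1  0.6 -0.3]
[[-1, 2, 96]] [[-0.0, -0.0, 0.0]]
```

View pics/c5.png

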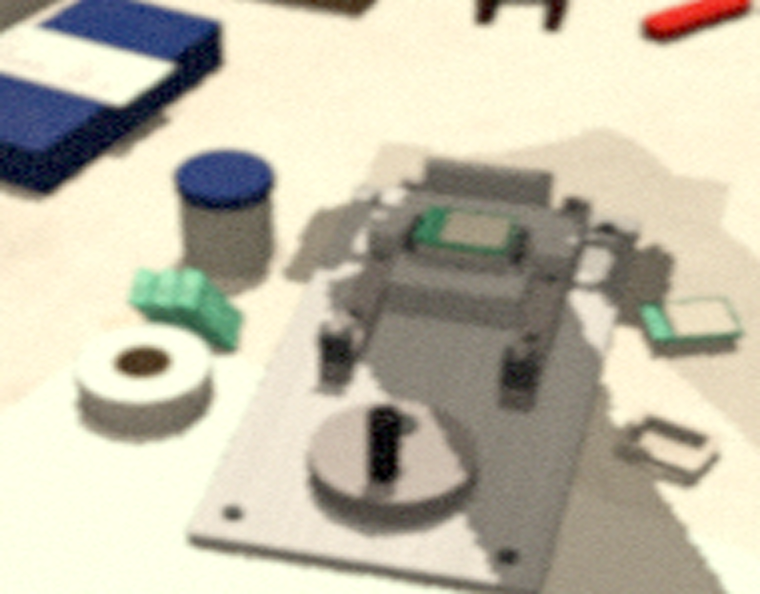

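The peg at crop (383,450) now points to jig +x. Measured y is about -1 mm on average, so the low side faces the sled. The bystanders are unmoved. Next I lower behind the sled.

Call:
{"method": "send_rows", "body": {
  "delta_pos": [
    [0,1,20],
    [0,2,40],
    [0,2,60],
    [0,2,80],
    [0,2,95]
  ],
  "turn": [
    [0,0,0],
    [0,0,0],
    [0,0,0],
    [0,0,0],
    [0,0,0]
  ]
}}

```text
time_s: 10.98
eef_pos: [0.5962, -0.1733, 0.0317]
ee_rot: [-1.795, -2.575, -0.0]
wrist_force: [0.2, -0.3, 0.0]
gripper_width: 0.251
finger_force: 0.0
```

Call:
{"method": "send_rows", "body": {
  "delta_pos": [
    [4,0,0],
    [8,0,0],
    [14,0,0],
    [20,0,0],
    [26,0,0]
  ],
  "turn": [
    [0,0,0],
    [0,0,0],
    [0,0,0],
    [0,0,0],
    [0,0,0]
  ]
}}

```text
time_s: 11.4
eef_pos: [0.5884, -0.1504, 0.0347]
ee_rot: [1.798, 2.574, 0.002]
wrist_force: [-0.8, -0.2, -0.2]
gripper_width: 0.249
finger_force: 0.0
```

```bash
python3 - <<'E'
from h import *
path(lin(np.array([-124,0,33,-90]),np.array([-44,0,33,-90]),20))
E
```

```text
now [-122.9   -0.6   34.7] yang -89.7 t 11.4 q [-0.28  0.68  0.6   1.89 -0.56  0.74  0.98] F [-0.8 -0.2 -0.2]
[[3, -1, 2], [7, -1, 2], [11, -1, 2], [15, -1, 2], [19, -1, 2]] [[0.0, 0.0, 0.01], [0.0, 0.0, 0.01], [0.0, 0.0, 0.01], [0.0, 0.0, 0.01], [0.0, 0.0, 0.01]]
[[4, 0, 0], [8, 0, 0], [12, 0, 0], [16, 0, 0], [20, 0, 0]] [[0.0, 0.0, 0.0], [0.0, 0.0, 0.0], [0.0, 0.0, 0.0], [0.0, 0.0, 0.0], [0.0, 0.0, 0.0]]
[[4, 0, 0], [8, 0, 0], [12, 0, 0], [16, 0, 0], [20, 0, 0]] [[0.0, 0.0, 0.0], [0.0, 0.0, 0.0], [0.0, 0.0, 0.0], [0.0, 0.0, 0.0], [0.0, 0.0, 0.0]]
[[4, 0, 0], [8, 0, 0], [12, 0, 0], [16, 0, 0], [20, 0, 0]] [[0.0, 0.0, 0.0], [0.0, 0.0, 0.0], [0.0, 0.0, 0.0], [0.0, 0.0, 0.0], [0.0, 0.0, 0.0]]
```

Now I push forward gently.

Call:
{"method": "send_rows", "body": {
  "delta_pos": [
    [4,0,0],
    [8,0,0],
    [12,0,0],
    [16,0,0],
    [20,0,0]
  ],
  "turn": [
    [0,0,0],
    [0,0,0],
    [0,0,0],
    [0,0,0],
    [0,0,0]
  ]
}}

```text
time_s: 11.82
eef_pos: [0.582, -0.1341, 0.0346]
ee_rot: [1.799, 2.571, -0.001]
wrist_force: [2.0, -5.4, 1.3]
gripper_width: 0.25
finger_force: 2.8
```

Call:
{"method": "send_rows", "body": {
  "delta_pos": [
    [4,0,0],
    [8,0,0],
    [12,0,0],
    [16,0,0],
    [20,0,0]
  ],
  "turn": [
    [0,0,0],
    [0,0,0],
    [0,0,0],
    [0,0,0],
    [0,0,0]
  ]
}}

```text
time_s: 12.23
eef_pos: [0.5751, -0.1155, 0.0346]
ee_rot: [1.799, 2.571, -0.001]
wrist_force: [2.0, -6.0, 2.0]
gripper_width: 0.248
finger_force: 2.9
```

Call:
{"method": "send_rows", "body": {
  "delta_pos": [
    [4,0,0],
    [8,0,0],
    [12,0,0],
    [16,0,0],
    [20,0,0]
  ],
  "turn": [
    [0,0,0],
    [0,0,0],
    [0,0,0],
    [0,0,0],
    [0,0,0]
  ]
}}

```text
time_s: 12.65
eef_pos: [0.5683, -0.0967, 0.0346]
ee_rot: [1.799, 2.571, -0.001]
wrist_force: [2.2, -5.4, 2.1]
gripper_width: 0.251
finger_force: 3.0
```

```bash
python3 - <<'E'
from h import *
path([(-42,0,33,-90)])
snapshot("side")
for d in mark_of("sled_nose","side")[:1]: print(d["confidence"],WJ(at_z("side",d["point"],.022)))
E
```

```text
now [-65.6   0.1  34.6] yang -89.8 t 12.65 q [-0.39  0.64  0.61  1.97 -0.56  0.7   0.91] F [ 2.2 -5.4  2.1]
[[24, 0, 1]] [[0.0, 0.0, 0.0]]
0.38 [74.24322345 -6.09854926 22.        ]
```

Call:
{"method": "send_rows", "body": {
  "delta_pos": [
    [4,0,0],
    [8,0,0],
    [12,0,0],
    [15,0,0],
    [17,0,0]
  ],
  "turn": [
    [0,0,0],
    [0,0,0],
    [0,0,0],
    [0,0,0],
    [0,0,0]
  ]
}}

```text
time_s: 13.17
eef_pos: [0.5625, -0.0806, 0.0345]
ee_rot: [1.799, 2.571, -0.0]
wrist_force: [2.5, -6.5, 2.2]
gripper_width: 0.251
finger_force: 3.3
```

Call:
{"method": "send_rows", "body": {
  "delta_pos": [
    [1,0,0],
    [2,0,0],
    [3,0,0],
    [4,0,0],
    [5,0,0]
  ],
  "turn": [
    [0,0,0],
    [0,0,0],
    [0,0,0],
    [0,0,0],
    [0,0,0]
  ]
}}

```text
time_s: 13.58
eef_pos: [0.5608, -0.0762, 0.0345]
ee_rot: [1.799, 2.571, -0.0]
wrist_force: [2.1, -7.3, 3.4]
gripper_width: 0.251
finger_force: 3.3
```

```bash
python3 - <<'E'
from h import *
path([(-42,0,33,-90)])
E
```

```text
now [-43.7   0.1  34.5] yang -89.8 t 13.5833 q [-0.43  0.63  0.61  1.99 -0.56  0.69  0.88] F [ 2.1 -7.3  3.4]
[[2, 0, 1]] [[0.0, 0.0, 0.0]]
```

Call:
{"method": "send_rows", "body": {
  "delta_pos": [
    [1,0,0],
    [2,0,0],
    [3,0,0],
    [4,0,0],
    [5,0,0]
  ],
  "turn": [
    [0,0,0],
    [0,0,0],
    [0,0,0],
    [0,0,0],
    [0,0,0]
  ]
}}

```text
time_s: 14.0
eef_pos: [0.5605, -0.0758, 0.0348]
ee_rot: [1.799, 2.563, -0.004]
wrist_force: [7.4, -17.9, -6.1]
gripper_width: 0.252
finger_force: 9.8
```

```bash
python3 - <<'E'
from h import *
path([(-42,0,33,-90)])
E
```

```text
now [-43.2   0.3  34.8] yang -90.0 t 14.0 q [-0.44  0.63  0.61  2.   -0.56  0.68  0.87] F [  7.4 -17.9  -6.1]
[[1, 0, 2]] [[0.0, 0.01, 0.0]]
```

Call:
{"method": "send_rows", "body": {
  "delta_pos": [
    [1,0,0],
    [2,0,0],
    [3,0,0],
    [3,0,0],
    [3,0,0]
  ],
  "turn": [
    [0,0,0],
    [0,0,0],
    [0,0,0],
    [0,0,0],
    [0,0,0]
  ]
}}

```text
time_s: 14.42
eef_pos: [0.5605, -0.0758, 0.0349]
ee_rot: [1.799, 2.558, -0.007]
wrist_force: [10.1, -22.2, -9.9]
gripper_width: 0.25
finger_force: 12.2
```

Call:
{"method": "send_rows", "body": {
  "delta_pos": [
    [-6,0,0],
    [-14,0,0],
    [-24,0,0],
    [-36,0,0],
    [-50,0,0]
  ],
  "turn": [
    [0,0,0],
    [0,0,0],
    [0,0,0],
    [0,0,0],
    [0,0,0]
  ]
}}

```text
time_s: 14.83
eef_pos: [0.5741, -0.1133, 0.0334]
ee_rot: [-1.797, -2.575, -0.001]
wrist_force: [0.4, -1.0, 0.1]
gripper_width: 0.249
finger_force: 0.0
```

Call:
{"method": "send_rows", "body": {
  "delta_pos": [
    [0,0,-20],
    [0,0,-45],
    [-10,0,-75],
    [-40,0,-100],
    [-70,0,-100]
  ],
  "turn": [
    [0,0,0],
    [0,0,0],
    [0,0,0],
    [0,0,0],
    [0,0,0]
  ]
}}

```text
time_s: 15.25
eef_pos: [0.6013, -0.1801, 0.1386]
ee_rot: [1.793, 2.573, 0.006]
wrist_force: [1.0, 0.2, 0.1]
gripper_width: 0.249
finger_force: 0.0
```

```bash
python3 - <<'E'
from h import *
a=np.clip(cv2.resize(snapshot("side")[155:295,250:420,::-1],None,fx=2.35,fy=3.5,interpolation=cv2.INTER_CUBIC)*1.5,0,255)
im=snapshot("top")[:,:,::-1]; a=cv2.resize(a,(400,480)); b=np.clip(cv2.resize(im[180:265,280:350],(390,480),interpolation=cv2.INTER_CUBIC)*2.,0,255)
cv2.imwrite("pics/c6.png",np.hstack([a,b]).astype(np.uint8))
path([(-42,0,33,-90)])
E
```

```text
now [-159.5    1.   135.8] yang -90.0 t 15.35 q [-0.3   0.58  0.71  1.79 -0.46  0.93  0.95] F [ 0.7 -0.8  0.2]
[[118, 1, 102]] [[0.0, 0.0, -0.0]]
```

View pics/c6.png

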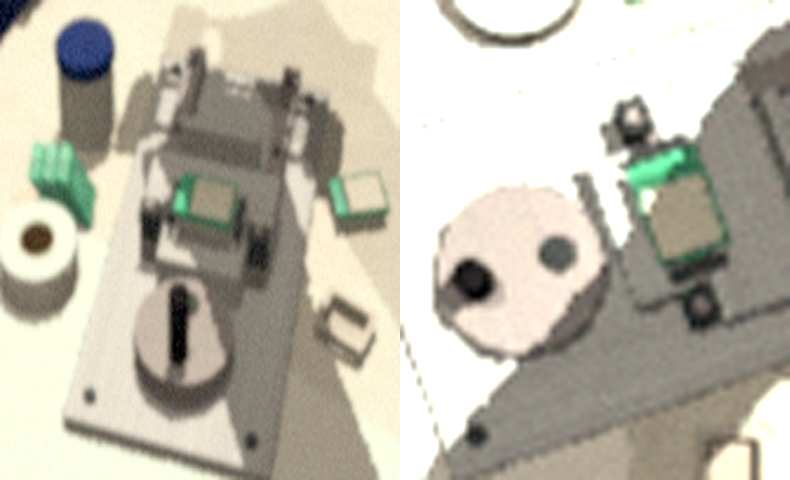

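The sled's ears are against both stop blocks (left view (150,225) and (258,245)). The peg (178,325) points forward, the nose is clear of the cam, and the bystanders haven't moved. I'll do one check of the cam angle, then sign off.

```bash
python3 - <<'E'
from h import *
h=WJ(at_z("top",(307.8,224.7),.032)); p=WJ(at_z("top",(293.1,229.2),.072)); print(h,p)
e=np.degrees(np.arctan2((p-h)[1],(p-h)[0])); print(e)
if abs(e)<8: print(ticket.sign_off())
E
```

```text
[70.20571718  1.31773565 32.        ] [102.31497289   3.85382566  72.        ]
4.516025618328363
the job is handed in; nothing more can be done
None
```

I turned the cam until its low side faced the sled (peg about 4.5° off straight ahead), then pushed the sled until it stopped firmly, both ears looking home against the stop blocks. The bystanders look unmoved in the last pictures, the arm is clear, and the job is handed in at about 15 s on the robot's clock, result not reported.

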